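Reset the strapping station and hold its tensioner open

TASK

The carton-strapping station has tripped. Push its mushroom stop button straight down until it latches, then twist it clockwise so that it pops back up; after that, push the strap tensioner's sprung arm by its roller, back past the ratchet click, and hold it there so that a colleague can thread the strap. Finish while still holding the arm compressed with the fingers on the roller, and leave the tub, the tape roll and the cutter where they are.

Things in the scene. Friction and masses are not known exactly. Their poses are not given: they have to be found in the camera images.
- stop_box: Stop station, fixed: plain grey box 90 x 90 x 60 mm high with a black mushroom button in the middle of its top. Origin: centre of the underside; z up. The mushroom stands on this z axis; a steel collar of radius 19 mm reaches 66 mm, nothing else stands on the box.
- stop_grip (a point): Top centre of the mushroom's grip bar, 108 mm above the table when up; moves and turns with it. Round black head, diameter 44 mm (underside 78 mm, top 92 mm above the table when up), with a raised grey bar across it, 34 mm long, 14 mm wide, 16 mm tall. x axis: along the bar (a half turn looks the same), z up.
- stop_press (a joint): How far the mushroom is pushed down, m: 0 up, 0.010 at its bottom stop. Spring 3 N at the top, 7 N at the bottom; with the latch about 10 N is enough. Pressed beyond about 9 mm with stop_turn below 0.35 it latches and, let go, stays at 0.007 to 0.008. Twisting lets it pop up to 0 again, if the fingers do not hold it down.
- stop_turn (a joint): Twist of the mushroom, rad: 0 to 1.2, growing clockwise seen from above; light friction, stays where left. It starts at 0 to 0.2. A latched mushroom comes free at about 0.6 to 0.7 rad; twist it to about 1.0.
- tensioner: Strap tensioner, fixed: dark steel base plate 240 x 190 x 10 mm with a steel arm on a pivot, stops beside the arm (36 mm high), a brass pawl slider by the hub (pin to 49 mm) and, at (85, 70) mm, an idler block 34 mm square with a small fixed roller, 62 mm high (not the one to push). Origin: centre of the plate's underside; x, y along its long and short sides, z up.
- tension_pivot (a point): On the vertical pivot axis of the tensioner arm, 50 mm above the table; in the tensioner's frame at (70, 0, 50) mm. Axes as the tensioner's. The arm runs from here 140 mm to the roller's axis, its top 43 mm above the table, 22 mm wide.
- idler_roller: Grey upright roller on the free end of the tensioner arm, to be pushed: diameter 30 mm, 54 mm tall, with a flange of diameter 38 mm, 4 mm high, at its foot. Origin: centre of its foot, 43 mm above the table; its top is at 97 mm. z up. It spins about its axis with some friction. Nothing stands beside its path at roller height.
- tension_arm (a joint): Tensioner arm, rad: 0 at rest, 0.8 at its end stop, growing clockwise from above: the roller goes from (-59, -55) mm to (-59, +55) mm in the tensioner's frame. A spring returns it to 0 whenever let go: at the roller 5 N at 0, 9 N at 0.8, and about 3 to 4 N more at the click. The ratchet tooth meets the pawl at about 0.30 and has fully clicked past it at 0.60.
- tub: Bystander: open white plastic tub, diameter 90 mm, 90 mm high. Origin: centre of the underside.
- tape_roll: Bystander: empty cardboard tape core, outer diameter 90 mm, 48 mm high, standing on its flat end. Origin: centre of the underside.
- cutter: Bystander: grey carton cutter lying flat, about 153 x 24 x 18 mm, along its x axis. Origin: centre of the underside of its handle.
Mind the look-alikes: they are no part of the job. Leave any orange or purple look-alike of the stop_box alone.

How it is judged:
On the way, in this order (a step that is already met when the one before it is completed fails the run):
1. the mushroom is pressed down until it latches (value of joint stop_press above 0.0065 m and value of joint stop_turn below 0.35 rad), for 0.3 s.
2. the mushroom has been twisted clockwise and has popped back up (value of joint stop_press below 0.002 m and value of joint stop_turn above 0.5 rad), for 0.2 s.
3. the tensioner arm is pushed back past its click by the fingers on the roller (value of joint tension_arm above 0.6 rad and contact force between the fingers and idler_roller above 2 N), for 0.3 s.
At the end, for the whole second after the job is handed in: The tensioner arm is held past its click (beyond 0.60 rad) by the fingers pressing on its roller with more than 2 N, and the mushroom stop is up again (within 2 mm) (all of step 3 and value of joint stop_press below 0.002 m); the arm keeps its last pose, push and grip.
It fails at once if the white tub is moved by more than 30 mm (distance of tub from where it was at the start of the episode above 0.03 m).
It fails at once if the tape roll is moved by more than 30 mm (distance of tape_roll from where it was at the start of the episode above 0.03 m).
It fails at once if the cutter is moved by more than 30 mm (distance of cutter from where it was at the start of the episode above 0.03 m).
It also fails if it takes over 61 s, if anything falls off the work surface, if the arm or the gripper's body presses on something with over 40 N, if the wrist force passes 120 N, or if a joint passes its speed limit or range.

ROBOT

A 6-joint arm with a two-finger parallel gripper is mounted at the origin on the work surface. World frame = base frame: x ahead of the robot, y to its left, z up, the work surface at z = 0. Lengths are in m, angles in rad, forces in N, time in s.
With the tool pointing down it reaches from about 0.35 to 0.975 m from the base axis. Payload 17.4 kg.
Tool frame: the origin (TCP) lies at the very end of the fingers, on their centre line; the grasp point (between the pads) lies 19 mm behind it; z points along the fingers, y is the line along which they close (so a half turn about z gives the same grasp; the last joint's range is limited). The gripper opens to 85 mm and grips with 20 to 120 N. Pads are 22 mm wide; open, the fingers measure 114 mm over their backs; the gripper's body (76 mm by 85 mm) begins 54 mm behind the grasp point. The pads swing forward as they close: fully open they stand 13 mm farther back than shut.
Start: joints at [1.133, 0.116, 1.442, -0, 1.584, -0.038], TCP at [0.263, 0.622, 0.231] pointing down, gripper open.
Joint ranges: [-2.83, 2.83], [-0.83, 2.19], [0.07, 2.5], [-1.14, 4.28], [0.01, 3], [-2.97, 2.97]. Speed limits (rad/s): [1.89, 1.89, 2.22, 3.14, 3.14, 3.14].

INTERFACE

Orientations are given as a rotation vector (axis times angle).
In Python, from rig import status, vision, ticket gives the robot as it stands.
- The arm moves only by the shell command python3 -m jog 'ROWS' [OPENING] [FORCE]. ROWS is JSON, one flat list of numbers, 4 for each row, row after row: the shift along the tool's x, y, z in mm, then the turn about the tool's z in rad. A call has 1 to 5 rows; each row is the pose to reach, as a shift and turn from the pose commanded when the call began, along the tool's axes at that moment; what a row does not reach only later rows make up. A row lasts 1/8 s, in which the tool goes at most 62.5 mm and 10.7 degrees, less where a joint would pass 70% of its speed; a pose out of reach is approached as far as the arm can. A call with a gripper value outside its range is refused whole. OPENING is the opening, from 0 (shut) to 1 (fully open), set as the call begins (- or left out, the last holds). The fingers move at their own pace and stop on an object; FORCE is the grip in N (left out, the last holds). Time passes only in rows, so rows that repeat a pose let the fingers close. It gives the time, the measured TCP pose, the force, the opening and the grip force at its end, in the units of the state.
- status.get_state(): the state, without advancing time (a new reading comes with each control period).
- vision.camera(name): name is "scene" or "side" or "wrist"; returns a dict with "color" (400x640x3 uint8, red, green, blue), "intrinsics" (3x3 intrinsics, pixels), "rvec" (rotation vector, rad) and "tvec" (3), from world to camera coordinates, as OpenCV has them. Camera axes: x right, y down, z forward; pixel columns grow to the right and rows downward; lengths in m; the calibration is good to about 2 mm. A picture is of the moment at which its call begins. There is no depth.
- ticket.hand_in(): hands the job in; it is judged then, once.
The state is a dict: "time_s": time; "q": joint angles; "dq": joint speeds; "joint_efforts": joint torques, N m; "tool_pos": TCP position; "tool_rot": TCP orientation; "force": force on the tool from outside, world axes, zero at the start; "ft_torque": the same for the moment, N m; "opening": finger opening in m; "grasp_force": force on a finger pad.
Only numpy, scipy, OpenCV 4.12 (cv2) and the standard library are available. Lean on these libraries where they do the work, as an engineer would, in place of code of your own. Each camera call takes 0.05 s, during which the arm holds its last target. There are 200 camera calls.

## Working session

There is one attempt and no reset: what is moved stays moved. The work goes in short steps, Python scripts to look and compute and a shell command to move; the robot and the scene stay as the last step left them, time stands still between calls to the robot, and variables do not carry over. Pictures are saved under pics/ and viewed, at most 10 in all, crops included, and the job is handed in when it is done.

```bash
mkdir -p pics
python3 - <<'E'
from rig import status, vision
import cv2,pickle,numpy as np
s=status.get_state();print(s['time_s'],s['tool_pos'],s['tool_rot'],s['opening'],s['force'])
d={n:vision.camera(n) for n in("scene","side","wrist")}
pickle.dump(d,open('c0.pkl','wb'))
for n in d: cv2.imwrite(f'pics/{n}0.png',d[n]['color'][...,::-1]);print(n,d[n]['intrinsics'].tolist(),d[n]['rvec'],d[n]['tvec'])
E
```

```text
0.0 [0.26266696 0.62158948 0.23054074] [-6.23771605e-01 -3.07877622e+00  1.80040726e-03] 0.08515186363987498 [-1.08838805 -0.17908655  0.14325626]
scene [[507.8118299359044, 0.0, 317.388250354799], [0.0, 507.8118299359044, 202.95218276145306], [0.0, 0.0, 1.0]] [ 2.03191303  0.76053468 -0.41254297] [-0.46663505 -0.1116164   1.66138579]
side [[365.9585352679485, 0.0, 317.0053571534465], [0.0, 365.9585352679485, 194.12405255421925], [0.0, 0.0, 1.0]] [ 0.12478467 -2.73594689  1.50020784] [0.6236068  0.1179225  1.08268208]
wrist [[307.940134479823, 0.0, 316.1108259789678], [0.0, 307.940134479823, 201.69354336859826], [0.0, 0.0, 1.0]] [-2.4250182  -1.60734586 -0.21625522] [-0.67367428 -0.03474952  0.37906246]
```

View pics/scene0.png

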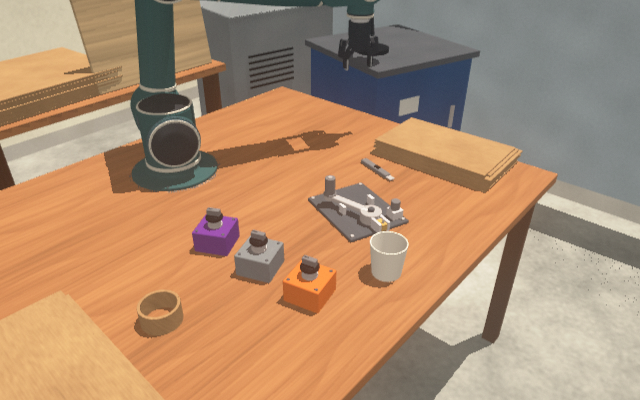

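View pics/side0.png

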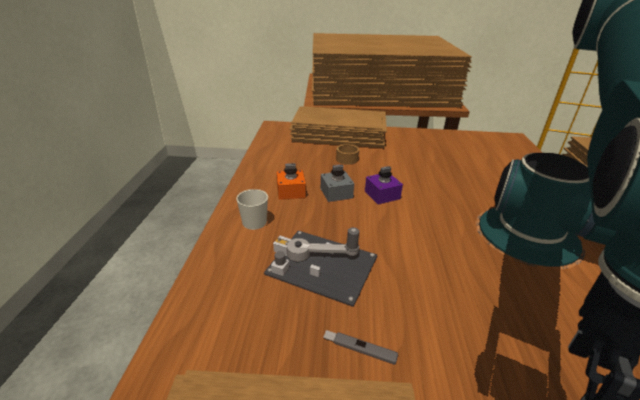

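The scene view has three stop boxes: purple (215,233), grey (259,258) and orange (310,285). The grey one fits the description because the other two are coloured look-alikes. The side view shows it at (337,185). The tensioner is at (358,208) in scene and (322,265) in side, with the upright roller at (330,186) and (353,240). I'll confirm in one enlarged crop.

```bash
cat > h.py <<'E'
import numpy as np,cv2,pickle
def ray(c,px):
    R=cv2.Rodrigues(np.array(c['rvec'],float))[0];t=np.array(c['tvec'],float)
    p=cv2.undistortPoints(np.array([[px]],float),np.array(c['intrinsics']),None)[0,0]
    d=R.T@np.array([p[0],p[1],1]);return -R.T@t,d/np.linalg.norm(d)
def plane(c,px,z):
    o,d=ray(c,px);return o+d*(z-o[2])/d[2]
def proj(c,X):
    return cv2.projectPoints(np.array(X,float).reshape(-1,3),np.array(c['rvec'],float),np.array(c['tvec'],float),np.array(c['intrinsics']),None)[0][:,0]
def tri(obs):
    A=0;b=0
    for c,px in obs:
        o,d=ray(c,px);M=np.eye(3)-np.outer(d,d);A=A+M;b=b+M@o
    return np.linalg.solve(A,b)
E
python3 - <<'E'
import pickle,cv2,numpy as np
d=pickle.load(open('c0.pkl','rb'));S=d['scene']['color'];D=d['side']['color']
def cr(I,x,y,w,h): return cv2.resize(I[y:y+h,x:x+w],(400,300),interpolation=cv2.INTER_CUBIC)
o=np.vstack([np.hstack([cr(S,225,220,80,60),cr(S,300,165,120,90)]),np.hstack([cr(D,297,150,80,60),cr(D,260,215,120,90)])])
cv2.imwrite('pics/crop1.png',o[...,::-1])
E
```

```text
(no output)
```

View pics/crop1.png

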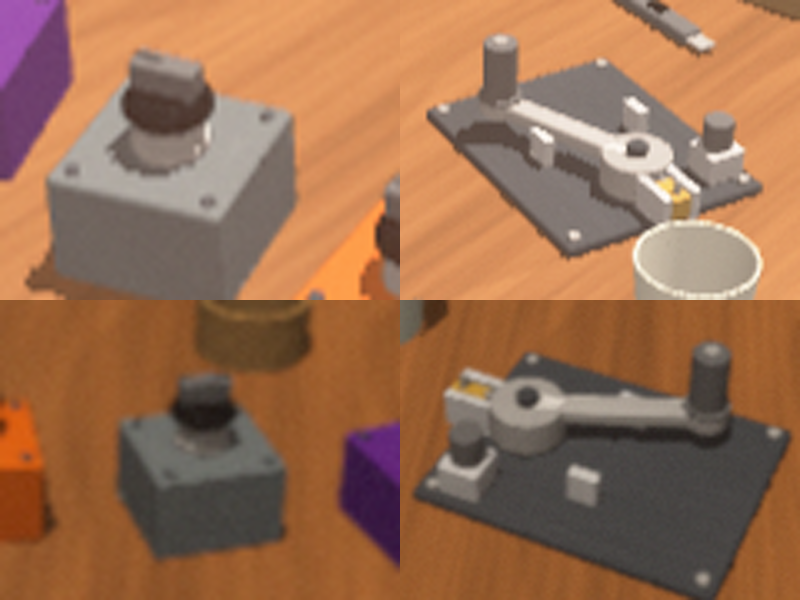

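The crop confirms the plain grey box as the one to use. Its bar top is at about (258,233) in scene and (338,166) in side. The roller top is at (330.6,177.3) and (353.6,230), and the pivot at (371.4,209.1) and (298,244).

Run:
```python
from h import *
d=pickle.load(open('c0.pkl','rb'));S,D=d['scene'],d['side']
np.set_printoptions(precision=4,suppress=True)
print('bar',tri([(S,(258.4,232.8)),(D,(338,165.8))]),plane(S,(258.4,232.8),.108),plane(D,(338,165.8),.108))
print('bar ends',plane(S,(251.3,231.5),.108),plane(S,(265.3,234),.108))
print('roller',tri([(S,(330.6,177.3)),(D,(353.6,230))]),plane(S,(330.6,177.3),.097),plane(D,(353.6,230),.097))
print('pivot',tri([(S,(371.4,209.1)),(D,(298.1,244.1))]))
# box top corners (screw/outer corners) scene & plate corners
c=lambda x,y,ox,oy,s:(ox+x/s,oy+y/s)
for q in[(48,183),(217,220),(295,118)]:print('boxS',plane(S,c(*q,225,220,5),.06))
for q in[(120,122),(146,185),(283,165)]:print('boxD',plane(D,c(*q,297,150,5),.06))
for q in[(28,112),(200,58),(362,185),(170,250)]:print('plS',plane(S,c(*q,300,165,10/3),.01))
for q in[(132,52),(390,132),(312,297),(15,192)]:print('plD',plane(D,c(*q,260,215,10/3),.01))
hsv=cv2.cvtColor(S['color'],cv2.COLOR_RGB2HSV)
W=d['wrist'];R=cv2.Rodrigues(W['rvec'])[0];print('wcam',-R.T@W['tvec'],R[2])
print('tub',plane(S,(389,240),.09),'cutter',plane(S,(377,169),.01),'tape',plane(S,(160,305),.048))
```

```text
bar [ 0.5732 -0.1607  0.105 ] [ 0.5781 -0.1637  0.108 ] [ 0.5722 -0.1569  0.108 ]
bar ends [ 0.5619 -0.171   0.108 ] [ 0.5936 -0.1564  0.108 ]
roller [0.5238 0.1624 0.0968] [0.5264 0.1615 0.097 ] [0.5224 0.161  0.097 ]
pivot [0.6632 0.1704 0.0457]
boxS [ 0.5547 -0.2214  0.06  ]
boxS [ 0.6332 -0.1885  0.06  ]
boxS [ 0.6065 -0.1099  0.06  ]
boxD [ 0.6277 -0.1788  0.06  ]
boxD [ 0.6055 -0.0994  0.06  ]
boxD [ 0.5181 -0.1346  0.06  ]
plS [0.4616 0.1398 0.01  ]
plS [0.5189 0.3151 0.01  ]
plS [0.7444 0.237  0.01  ]
plS [0.6798 0.062  0.01  ]
plD [0.6709 0.0686 0.01  ]
plD [0.4534 0.1487 0.01  ]
plD [0.5166 0.3227 0.01  ]
plD [0.7378 0.2448 0.01  ]
wcam [0.2008 0.6469 0.3741] [ 0.2442 -0.1042 -0.9641]
tub [0.81  0.034 0.09 ] cutter [0.5087 0.4201 0.01  ] tape [ 0.5473 -0.4224  0.048 ]
```

```bash
python3 -m jog '[-200,-200,0,0,-200,-200,0,0,-200,-200,0,0,-200,-200,0,0,-200,-200,0,0]'; python3 -m jog '[-200,-200,0,0,-200,-200,0,0,-200,-200,0,0,-200,-200,0,0,-200,-200,0,0]'; python3 -m jog '[-194,-199,0,-0.83,-194,-199,0,-0.83,-194,-199,0,-0.83,-194,-199,0,-0.83,-194,-199,0,-0.83]'; python3 -m jog '[0,0,0,0,0,0,0,0]'
python3 - <<'E'
from rig import status, vision
from h import *
s=status.get_state();print(s['time_s'],s['tool_pos'],s['tool_rot'],s['q'])
d={n:vision.camera(n) for n in("wrist",)}
pickle.dump(d,open('c1.pkl','wb'))
cv2.imwrite('pics/w1.png',d['wrist']['color'][...,::-1])
E
```

```text
time_s: 0.78
tool_pos: [0.3697, 0.3573, 0.2314]
tool_rot: [0.626, 3.078, 0.0]
force: [0.9, 0.4, 0.5]
opening: 0.0856
grasp_force: 0.0
time_s: 1.4
tool_pos: [0.476, 0.095, 0.2312]
tool_rot: [0.627, 3.078, -0.0]
force: [0.2, 0.5, 0.0]
opening: 0.0856
grasp_force: 0.0
time_s: 2.02
tool_pos: [0.5771, -0.1636, 0.2309]
tool_rot: [0.677, -3.067, -0.0]
force: [0.2, 0.5, 0.3]
opening: 0.0855
grasp_force: 0.0
time_s: 2.28
tool_pos: [0.5765, -0.1608, 0.231]
tool_rot: [0.668, -3.069, -0.001]
force: [-0.3, -0.1, 0.0]
opening: 0.0853
grasp_force: 0.0
2.275 [ 0.57652785 -0.16082823  0.23102321] [ 6.68117914e-01 -3.06921394e+00 -8.28325096e-04] [-3.14758697e-01 -4.95893015e-02  1.61170396e+00  2.02394304e-04
  1.58017675e+00 -2.31423297e+00]
```

View pics/w1.png

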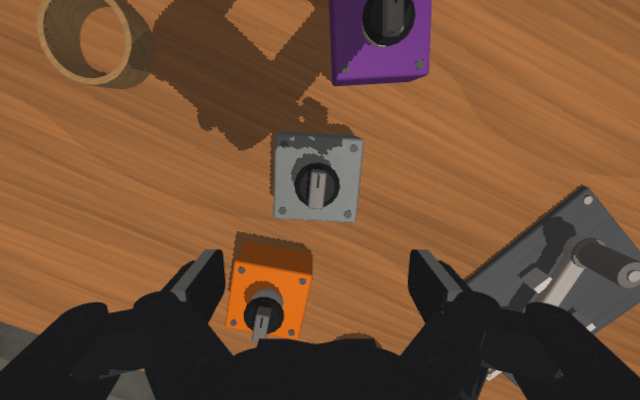

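The wrist view shows the grey box centred at (318,178), with its bar at (317,188) inside the black head. The purple box is at (385,20) and the orange one at (265,305). Next I'll measure the bar.

Run:
```python
from h import *
np.set_printoptions(precision=4,suppress=True)
c=pickle.load(open('c1.pkl','rb'))['wrist'];I=c['color']
g=cv2.cvtColor(I,cv2.COLOR_RGB2GRAY)
for y in range(160,216,4):print(y,g[y,292:346:2])
print('bar plane',plane(c,(317,188),.108),'tcp proj',proj(c,[.5765,-.1608,.108]))
for q in[(275,137),(362,140),(354,221),(274,218)]:print(plane(c,q,.06))
```

```text
160 [130 128  79  69  68  68  68  68  68  69  68  67  68  67  68  68  69  76
 107 132 132 131 130 130 131 131 130]
164 [127 109  68  69  69  68  68  69  47  27  26  24  21  24  25  30  39  51
  69  77 132 132 131 131 132 134 133]
168 [107  67  69  68  68  30  27  26  20  21  21  21  22  23  23  21  27  29
  28  29 104 131 132 133 133 133 133]
172 [ 68  68  68  50  26  28  26  30  33  36  84  88  84  80  73  68  60  45
  31  28  30  30 108 131 131 132 132]
176 [ 69  68  49  27  25  30  43  40  22  54 111 122 125  48 117 131 129  82
  51  48  30  31  29 109 131 132 134]
180 [ 69  61  28  27  32  43  44  43  24  64 115 124 113  56 130 132 124  55
  51  51  48  30  30  42 132 133 134]
184 [128  49  26  28  41  43  44  43  22  74 120 123 108  67 131 132 116  51
  50  51  51  41  32  31 119 132 132]
188 [128 107  28  30  39  43  44  26  23  91 124 124 121 121 131 133 102  50
  51  51  51  45  31  33 115 133 134]
192 [126 117  30  29  35  42  45  38  30 102 123 127 128 129 131 131  92  49
  50  51  51  32  30  88 133 132 131]
196 [129 128 125  29  28  36  44  23  40 109 125 127 129 130 131 128  80  50
  50  49  35  30  54 132 131 131 133]
200 [128 128 128 126  58  29  32  35  63 115 124 127 128 130 130 123  53  50
  37  31  29 113 131 132 133 132 132]
204 [128 128 128 128 128 128 112  29  70 121 126 127 129 130 132 114  34  33
  85 127 132 131 133 132 133 133 131]
208 [129 128 127 127 128 129 130 129 128 113 104 105 113 118 115 110 134 132
 132 132 131 133 133 132 133 133 134]
212 [126 127 128 127 128 128 128 128 129 130 130 131 130 130 131 131 132 133
 132 132 132 132 133 134 134 134 117]
bar plane [ 0.5703 -0.1637  0.108 ] tcp proj [[317.077  195.4803]]
[ 0.55  -0.219  0.06 ]
[ 0.5165 -0.1384  0.06  ]
[ 0.5968 -0.1075  0.06  ]
[ 0.6294 -0.1873  0.06  ]
```

Run:
```python
from h import *
c=pickle.load(open('c1.pkl','rb'))['wrist']
a=plane(c,(318.4,176),.108);b=plane(c,(315.4,204),.108);m=plane(c,(316.8,190.8),.108)
R=cv2.Rodrigues(np.array([.66812,-3.06921,-.00083]))[0]
bar=np.degrees(np.arctan2(*(b-a)[[1,0]]));print(m,bar%180,'tool x ang',np.degrees(np.arctan2(R[1,0],R[0,0]))%180)
T=np.array([.57653,-.16083,.23102])
for t in(m,[.573,-.1628,.108]):print(R.T@(np.array(t)-T)*1000)
```

```text
[ 0.57269874 -0.16280957  0.108     ] 18.61212641273676 tool x ang 24.561653715014103
[  4.26062689  -0.28462974 123.02147651]
[  3.98265028  -0.40114755 123.02129806]
```

```bash
python3 -m jog '[4,0,50,0.1,4,0,100,0.1,4,0,115,0.1,4,0,125,0.1,4,0,134,0.1]' 0.4 40;python3 -m jog '[0,0,0,0,0,0,0,0,0,0,0,0,0,0,0,0,0,0,0,0]' 0 40; python3 -m jog '[0,0,0,0,0,0,0,0]'
```

```text
time_s: 2.95
tool_pos: [0.5739, -0.1628, 0.0987]
tool_rot: [-0.516, 3.097, -0.002]
force: [0.2, 0.6, -0.1]
opening: 0.0342
grasp_force: 0.0
time_s: 3.58
tool_pos: [0.5732, -0.1624, 0.0982]
tool_rot: [-0.516, 3.098, 0.001]
force: [-2.8, 4.2, 0.3]
opening: 0.0123
grasp_force: 42.5
time_s: 3.82
tool_pos: [0.5732, -0.1624, 0.0981]
tool_rot: [-0.516, 3.098, 0.001]
force: [-2.5, 5.3, -0.1]
opening: 0.0124
grasp_force: 42.5
```

```bash
python3 -m jog '[0,0,4,0,0,0,8,0,0,0,10,0,0,0,11,0,0,0,11,0]'; python3 -m jog '[0,0,0,0,0,0,0,0]'
```

```text
time_s: 4.45
tool_pos: [0.5734, -0.1625, 0.0881]
tool_rot: [-0.516, 3.098, 0.001]
force: [-5.8, 5.2, 8.0]
opening: 0.0126
grasp_force: 43.6
time_s: 4.7
tool_pos: [0.5735, -0.1625, 0.0881]
tool_rot: [-0.516, 3.098, 0.001]
force: [-5.3, 6.1, 8.6]
opening: 0.0127
grasp_force: 43.6
```

```bash
python3 -m jog '[0,0,1,0,0,0,2,0,0,0,2,0,0,0,2,0]'
```

```text
time_s: 5.2
tool_pos: [0.5738, -0.1626, 0.0878]
tool_rot: [-0.516, 3.097, -0.0]
force: [-11.7, 8.4, 24.5]
opening: 0.0127
grasp_force: 45.5
```

```bash
python3 -m jog '[0,0,-2,0,0,0,-3.5,0,0,0,-4,0,0,0,-4,0,0,0,-4,0]'
```

```text
time_s: 5.82
tool_pos: [0.5734, -0.1624, 0.0897]
tool_rot: [-0.516, 3.098, 0.001]
force: [-4.9, 6.0, 4.7]
opening: 0.0122
grasp_force: 43.2
```

```bash
python3 -m jog '[0,0,-1,0,0,0,-1,0,0,0,-1,0]'
```

```text
time_s: 6.2
tool_pos: [0.5733, -0.1625, 0.0906]
tool_rot: [-0.516, 3.098, 0.001]
force: [-4.1, 5.7, 4.4]
opening: 0.0128
grasp_force: 43.0
```

```bash
python3 -m jog '[0,0,-1,0,0,0,-1,0,0,0,-1,0]';python3 -m jog '[0,0,-1,0,0,0,-1,0,0,0,-1,0]'
```

```text
time_s: 6.58
tool_pos: [0.5732, -0.1625, 0.0912]
tool_rot: [-0.516, 3.098, 0.001]
force: [-2.3, 4.3, 0.5]
opening: 0.0127
grasp_force: 42.5
time_s: 6.95
tool_pos: [0.5732, -0.1625, 0.0915]
tool_rot: [-0.516, 3.099, 0.001]
force: [-0.4, 5.8, -2.9]
opening: 0.0128
grasp_force: 42.1
```

Latched: the pull now meets resistance. Next I twist clockwise.

```bash
python3 -m jog '[0,0,0,0.17,0,0,0,0.34,0,0,0,0.51,0,0,0,0.68,0,0,0,0.85]'; python3 -m jog '[0,0,0,0.08,0,0,0,0.08,0,0,-3,0.08,0,0,-6,0.08,0,0,-8,0.08]';python3 -m jog '[0,0,0,0,0,0,0,0]'
```

```text
time_s: 7.58
tool_pos: [0.5731, -0.1628, 0.0923]
tool_rot: [0.816, 3.034, 0.0]
force: [-5.4, 5.3, 4.6]
opening: 0.0127
grasp_force: 43.1
time_s: 8.2
tool_pos: [0.5726, -0.1626, 0.0985]
tool_rot: [-0.928, -3.0, -0.0]
force: [2.3, 3.2, -22.8]
opening: 0.0133
grasp_force: 39.8
time_s: 8.45
tool_pos: [0.5727, -0.1627, 0.0984]
tool_rot: [-0.928, -3.0, -0.0]
force: [0.5, 2.3, -17.0]
opening: 0.0127
grasp_force: 40.5
```

```bash
python3 -m jog '[0,0,0,0,0,0,0,0,0,0,0,0,0,0,0,0]' 0.45; python3 -m jog '[0,0,-40,0,0,0,-90,0,0,0,-135,0,0,0,-135,0]'
python3 - <<'E'
from rig import status, vision
from h import *
s=status.get_state();print(s['time_s'],s['tool_pos'],s['tool_rot'],s['q'])
d={n:vision.camera(n) for n in("wrist","side","scene")}
pickle.dump(d,open('c2.pkl','wb'))
S=d['scene']['color'];D=d['side']['color'];W=d['wrist']['color']
def cr(I,x,y,w,h): return cv2.resize(I[y:y+h,x:x+w],(400,300),interpolation=cv2.INTER_CUBIC)
o=np.vstack([np.hstack([cr(S,225,220,80,60),cr(S,200,150,240,180)]),np.hstack([cr(D,297,150,80,60),cr(W,0,0,640,400)])])
cv2.imwrite('pics/crop2.png',o[...,::-1])
E
```

```text
time_s: 8.95
tool_pos: [0.5733, -0.163, 0.0998]
tool_rot: [0.928, 3.001, -0.0]
force: [0.2, -0.3, -0.5]
opening: 0.0384
grasp_force: 0.0
time_s: 9.45
tool_pos: [0.5742, -0.1632, 0.2386]
tool_rot: [0.926, 2.995, -0.0]
force: [-0.4, -0.2, -1.4]
opening: 0.0383
grasp_force: 0.0
9.45 [ 0.5741739  -0.16320098  0.23863258] [ 9.26287641e-01  2.99548418e+00 -2.38289122e-04] [-3.19650322e-01 -5.94356009e-02  1.60891754e+00 -3.03129498e-05
  1.58594834e+00 -1.29064476e+00]
```

View pics/crop2.png

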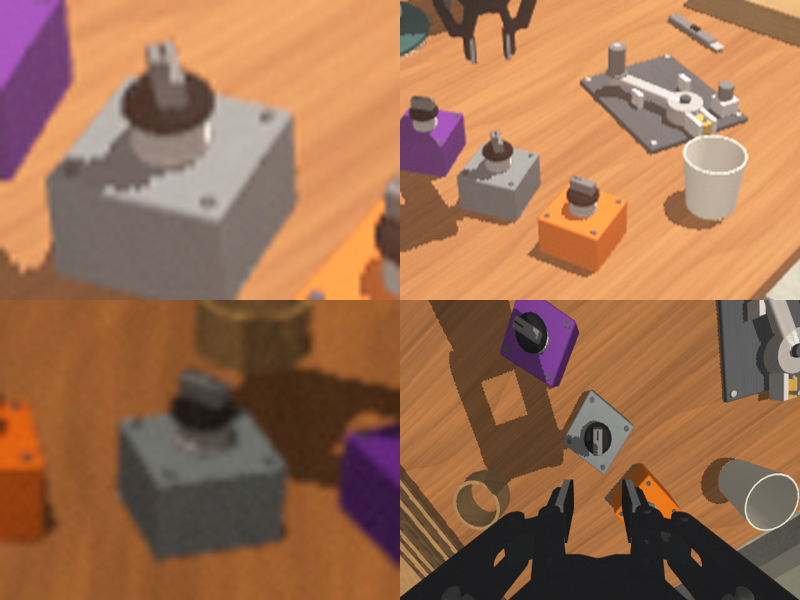

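The button has popped up and is twisted: its bar has rotated and stands high at (257,232) in scene. Next I move over the roller.

```bash
python3 -m jog '[60,60,0,0,110,110,0,0,150,160,0,0,190,200,0,0,225,240,0,0]' 0.75 20; python3 -m jog '[0,0,0,-0.13,0,0,0,-0.26,0,0,0,-0.26,0,0,0,-0.26]'
python3 - <<'E'
from rig import status, vision
from h import *
s=status.get_state();c=vision.camera('wrist');pickle.dump(c,open('c3.pkl','wb'))
R=cv2.Rodrigues(np.array(s['tool_rot']))[0];T=np.array(s['tool_pos']);print(T,s['tool_rot'],s['opening'])
print(R.round(3).tolist(),R.T@(np.array([.524,.1615,.058])-T)*1000)
I=c['color'].copy()
p=proj(c,[[.524,.1615,.097],[.524,.1615,.047],[.6635,.1685,.05]]);print(p)
for q in p:cv2.circle(I,tuple(int(round(v)) for v in q),3,(255,0,0),1)
cv2.imwrite('pics/w3.png',I[...,::-1])
E
```

```text
time_s: 10.22
tool_pos: [0.524, 0.1476, 0.2329]
tool_rot: [-0.928, -3.0, 0.001]
force: [1.2, -0.2, 0.2]
opening: 0.0637
grasp_force: 0.0
time_s: 10.72
tool_pos: [0.5249, 0.1456, 0.2336]
tool_rot: [-0.536, -3.095, 0.001]
force: [-1.0, -0.4, 0.3]
opening: 0.064
grasp_force: 0.0
[0.52491343 0.14559785 0.23355399] [-5.35975194e-01 -3.09453091e+00  6.98097120e-04] 0.06398098109036672
[[-0.942, 0.336, -0.001], [0.336, 0.942, -0.0], [0.001, -0.001, -1.0]] [  6.05056462  14.77518566 175.55056591]
[[333.01862495 184.73998846]
 [330.59480336 174.99696615]
 [374.47913435 282.72419597]]
```

View pics/w3.png

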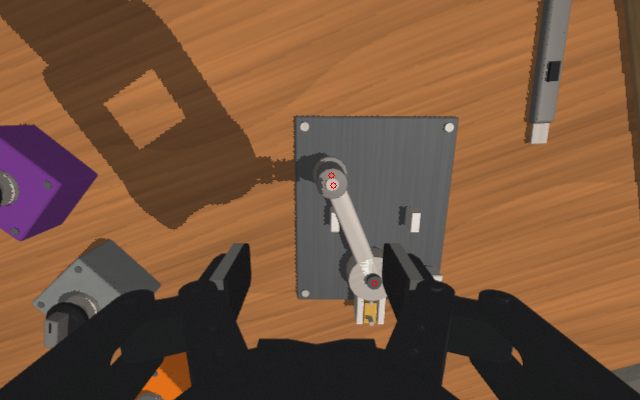

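The projected roller top (333,185), foot (331,175) and pivot (374,283) all land on the real parts. Now I descend around the roller and close lightly.

```bash
python3 -m jog '[6,15,40,0,6,15,80,0,6,15,120,0,6,15,150,0,6,15,174,0]'; python3 -m jog '[0,0,0,0,0,0,0,0,0,0,0,0,0,0,0,0,0,0,0,0]' 0.2 20
python3 - <<'E'
from rig import status
import numpy as np
s=status.get_state();T=np.array(s['tool_pos']);p=np.array([.6635,.1685]);v=T[:2]-p
import cv2
R=cv2.Rodrigues(np.array(s['tool_rot']))[0]
print(np.hypot(*v))
v=np.array([.524,.1615])-p
for a in np.linspace(.1,.75,14):
    w=np.array([v[0]*np.cos(a)+v[1]*np.sin(a),-v[0]*np.sin(a)+v[1]*np.cos(a)])
    print(round(a,2),(R.T@np.r_[w+p-T[:2],0]*1000).round(1)[:2])
E
```

```text
time_s: 11.4
tool_pos: [0.524, 0.1616, 0.0587]
tool_rot: [-0.535, -3.095, 0.001]
force: [0.2, -0.2, -0.8]
opening: 0.064
grasp_force: 0.0
time_s: 12.02
tool_pos: [0.5247, 0.1615, 0.0614]
tool_rot: [0.532, 3.095, -0.001]
force: [-1.6, -4.5, -0.9]
opening: 0.0295
grasp_force: 21.3
0.13898667826670538
0.1 [ 5.3 12.9]
0.15 [ 7.1 19.7]
0.2 [ 8.6 26.5]
0.25 [ 9.8 33.4]
0.3 [10.6 40.3]
0.35 [11.1 47.3]
0.4 [11.2 54.3]
0.45 [10.9 61.2]
0.5 [10.3 68.2]
0.55 [ 9.4 75.1]
0.6 [ 8.1 82. ]
0.65 [ 6.5 88.8]
0.7 [ 4.5 95.5]
0.75 [  2.2 102.1]
```

```bash
python3 -m jog '[4,10,0,0,7,20,0,0,9,30,0,0,11,40,0,0,11,50,0,0]'; python3 -m jog '[0,10,0,0,-1,18,0,0,-2,27,0,0,-4,37,0,0,-7,46,0,0]';python3 -m jog '[0,0,0,0,0,0,0,0,0,0,0,0,0,0,0,0]'
python3 - <<'E'
from rig import status
import numpy as np
s=status.get_state();v=np.array(s['tool_pos'])[:2]-[.6635,.1685];print(np.hypot(*v), np.arctan2(-.007,-.1395)%6.2832-np.arctan2(v[1],v[0])%6.2832)
E
```

```text
time_s: 12.65
tool_pos: [0.5313, 0.212, 0.0614]
tool_rot: [0.532, 3.094, -0.002]
force: [0.2, -10.5, -0.9]
opening: 0.0294
grasp_force: 21.4
time_s: 13.28
tool_pos: [0.553, 0.2531, 0.0614]
tool_rot: [0.532, 3.095, -0.002]
force: [-3.2, -9.1, 0.6]
opening: 0.0295
grasp_force: 21.5
time_s: 13.78
tool_pos: [0.5529, 0.2529, 0.0614]
tool_rot: [0.532, 3.095, -0.002]
force: [-2.6, -8.4, -0.5]
opening: 0.0293
grasp_force: 21.5
0.1391641097142512 0.7019688050245194
```

Run:
```python
from rig import vision
from h import *
S=vision.camera('scene');D=vision.camera('side')
P=[[.553,.253,.045],[.6635,.1685,.05]];print(proj(S,P),proj(D,P))
def cr(I,x,y,w,h): return cv2.resize(I[y:y+h,x:x+w],(400,300),interpolation=cv2.INTER_CUBIC)
cv2.imwrite('pics/f.png',np.vstack([cr(S['color'],290,125,160,120),cr(D['color'],240,200,160,120)])[...,::-1])
```

```text
[[357.14412367 184.00418568]
 [370.88915092 207.98860503]] [[339.33461322 270.03420899]
 [297.79869192 242.45939062]]
```

View pics/f.png

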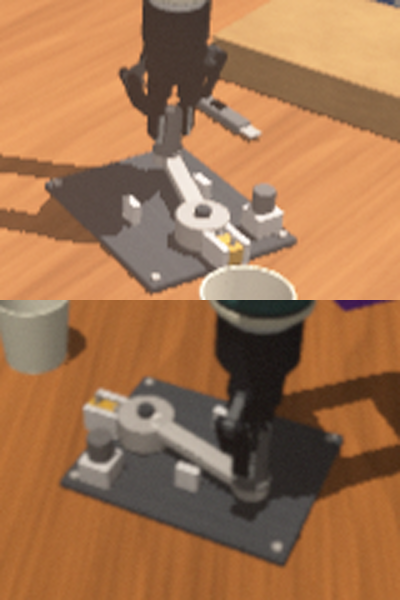

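The arm is swung well back to about 0.70 rad. The roller foot sits at (357,184) in scene and (339,270) in side, held between the fingers, and the tub and cutter are untouched. Handing in.

```bash
python3 -c "
from rig import ticket
print(ticket.hand_in())"
```

```text
the job is handed in; nothing more can be done
None
```

I handed the job in, but no verdict was returned: the stop button latched, then was twisted and popped back up, and the fingers are holding the tensioner arm by its roller at about 0.70 rad, past the click; the tub, tape roll and cutter were never touched.

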